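# Slide a CD case out over the riser's edge for the customer

### The job

Three flat cases lie on the low wooden riser on the shop counter. With the fingertips, push the CD jewel case (the nearly square one) over the riser's top until it sticks out 4 cm past the far edge, the customer's side, straight with that edge, so that the customer can take it by its rim. Only push it: never pick it up or tip it, and leave the other cases and everything on the counter where they are.

Things in the scene. Friction and masses are not known exactly. Their poses are not given: they have to be found in the camera images.
- riser: low fixed wooden riser (display shelf) on the counter, its flat top 240 mm deep (x) by 530 mm wide (y) at 60 mm above the counter. Origin at the centre of its underside, on the counter; its x axis points to its far long edge (the customer's side, away from the robot), y along that edge, z up. It stands at a different place and turned a little each time
- riser_edge (a point): middle of the riser's far long edge, at the height of the top (120 mm along x from the riser's origin, 60 mm up); axes as the riser's
- cd_case: CD jewel case lying flat on the riser, the nearly square one: 125 mm (its x) by 142 mm (its y) by 10 mm thick, about 100 g; a dark hinge strip along its -y side. Origin at the centre of its underside; x points roughly to the riser's far edge (askew by up to 15 degrees at the start), z up. Loose, slides by friction, stays where left. It may be the left (+y), middle or right one of the three
- cd_far_edge (a point): middle of the CD case's edge that faces the riser's far edge, at its underside (62.5 mm along x from its origin); axes as the case's. Its x in the frame of riser_edge is the overhang
- dvd_case: DVD case lying flat on the riser, long: 190 mm (its x) by 135 mm (its y) by 14 mm thick; origin at the centre of its underside. To be left alone
- tape_case: cassette tape case lying flat on the riser, the small one: 109 mm (its x) by 70 mm (its y) by 17 mm thick; origin at the centre of its underside. To be left alone
- card_reader: black card payment terminal, 165 x 78 x 44 mm, lying on the counter left of the riser; origin at the centre of its underside. To be left alone
- stapler: black stapler, 150 x 38 x 55 mm, on the counter on the robot's side of the riser, to the right; origin at the centre of its underside. To be left alone
- glue: squeeze bottle, 48 mm across, 130 mm tall, standing right of the riser; origin at the centre of its underside. To be left alone
- till_roll: paper till roll standing on end, 72 mm across, 57 mm tall, right of the riser; origin at the centre of its underside. To be left alone
- pepper_jar: small glass jar with a screw lid, 60 mm across, 85 mm tall, left of the riser; origin at the centre of its underside. To be left alone
- pen_pot: pot of pens, 86 mm across, 165 mm tall with the pens, on the counter to the right, nearer the robot; origin at the centre of its underside. To be left alone

How it is judged:
By the outcome, as a careful person would: the job done as asked, in the order asked, and still so for the second after the job is handed in, with the robot touching nothing.
It also fails if it takes over 35 s, if anything falls off the work surface, if the arm or the gripper's body presses on something with over 40 N, if the wrist force passes 120 N, or if a joint passes its speed limit or range.

### The arm

A 6-joint arm with a two-finger parallel gripper is mounted at the origin on the work surface. World frame = base frame: x ahead of the robot, y to its left, z up, the work surface at z = 0. Lengths are in m, angles in rad, forces in N, time in s.
With the tool pointing down it reaches from about 0.35 to 0.775 m from the base axis. Payload 7.3 kg.
Tool frame: the origin (TCP) lies at the very end of the fingers, on their centre line; the grasp point (between the pads) lies grip_point_offset behind it (grip_point_offset is the distance from the TCP to the grasp point, in m); z points along the fingers, y is the direction in which the jaws open and shut (so a half turn about z gives the same grasp; the last joint's range is limited). The gripper opens to 92 mm and grips with 3 to 60 N. Pads are 19 mm wide; open, the fingers measure 130 mm over their backs; the gripper's body (75 mm by 190 mm) begins 47 mm behind the grasp point.
Start: joints at [1.137, 0.342, 1.524, -0, 1.275, -0.146], TCP at [0.149, 0.503, 0.227] pointing down, gripper open.
Joint ranges: [-2.53, 2.53], [-0.77, 2.02], [0.04, 2.7], [-1, 4.14], [0.28, 2.66], [-3.11, 3.11]. Speed limits (rad/s): [2.57, 2.57, 3.14, 3.14, 3.14, 3.14].

### API

Orientations are given as [roll, pitch, yaw] about the fixed x, y, z axes, in that order (R = Rz(yaw) Ry(pitch) Rx(roll)).
In Python, from cell import * gives the robot as it stands.
- The arm moves only by the shell command python3 -m inch 'ROWS' [OPENING] [FORCE]. ROWS is JSON, a list that holds one entry, the list of rows, each a list of 4 numbers: the shift along the tool's x, y, z in mm, then the turn about the tool's z in rad. In form: [[[x, y, z, roll], ...]]. A call has 1 to 10 rows; each row shifts and turns the commanded pose from where the row before left it, along the tool's axes as they then stand; what a row does not reach is not made up. A row lasts 1/8 s, in which the tool goes at most 62.5 mm and 10.7 degrees, less where a joint would pass 70% of its speed; a pose out of reach is approached as far as the arm can. A call with a gripper value outside its range is refused whole. OPENING is the closure, from -1 (fully open) to 1 (shut), set as the call begins (- or left out, the last holds). The fingers move at their own pace and stop on an object; FORCE is the grip in N (left out, the last holds). Time passes only in rows, so rows that do not move let the fingers close. It gives the time, the measured TCP pose, the force and the opening at its end, in the units of the state.
- observe(): the state, without advancing time (a new reading comes with each control period).
- read_camera(name): name is "side" or "top"; returns a dict with "img" (384x512x3 uint8, blue, green, red), "fx", "fy", "cx", "cy" (pixels), "eye" and "rotation" of the camera in the world. Camera axes: x right, y down, z forward; pixel columns grow to the right and rows downward; lengths in m; the calibration is good to about 2 mm. A picture is of the moment at which its call begins. There is no depth.
- hand_in(): hands the job in, once; it reports no verdict.
Trained networks look in the newest picture that a camera, given by its name, has taken for a name from the list of things; names that differ only in an ending like _2 or _b are one class to them, and where a whole thing is asked for, a point or a joint stands for the part that bears it (a point fixed in the world has none). Each returns a list of dicts, best first, with "conf" (0 to 1); they miss things now and then, are a little off and sometimes report something else, mostly with a low value. They report only what shows in the picture. A call takes as long as a camera call.
- boxes_of(camera, label): "at" ([row, column] in pixels, amid what is visible of it).
- place_of(camera, label): "at" ([row, column] in pixels: a listed point, or the origin of a listed thing).
The state is a dict: "time": time; "qpos": joint angles; "qvel": joint speeds; "joint_efforts": joint torques, N m; "tool_pos": TCP position; "tool_rot": TCP orientation; "contact_force": force on the tool from outside, world axes, zero at the start; "torque": the same for the moment, N m; "opening": finger opening in m.
Only numpy, scipy, OpenCV 4.12 (cv2) and the standard library are available. Lean on these libraries where they do the work, as an engineer would, in place of code of your own. Each camera call takes 0.05 s, during which the arm holds its last target. There are 200 camera calls.

## Working session

There is one attempt and no reset: what is moved stays moved. The work goes in short steps, Python scripts to look and compute and a shell command to move; the robot and the scene stay as the last step left them, time stands still between calls to the robot, and variables do not carry over. Pictures are saved under pics/ and viewed, about 8 in all and at most 12, crops included, and the job is handed in when it is done.

```bash
ls; mkdir -p pics; python3 - <<'E'
from cell import *
import cv2
for n in("top","side"):
    c=read_camera(n); cv2.imwrite(f"pics/{n}0.png",c["img"]); print(n,c["fx"],c["cx"],c["cy"],c["eye"],c["rotation"])
    for l in("cd_case","cd_far_edge","riser","riser_edge","dvd_case","tape_case"):
        print(l,[(d["at"],round(d["conf"],2)) for d in place_of(n,l)[:2]])
s=observe();print(s)
E
```

```text
pics
top 439.1444559413203 257.74314368898973 189.31444467984494 [ 0.24975524 -0.0028144   1.30876059] [-2.95497022e+00  1.95735155e-03 -1.57881636e+00]
cd_case [([165.0, 184.4], 0.64)]
cd_far_edge [([145.9, 184.5], 0.87)]
riser []
riser_edge [([130.1, 245.8], 0.64)]
dvd_case [([170.4, 243.2], 0.75)]
tape_case [([176.6, 302.3], 0.71)]
side 446.58739108408565 248.5977241450676 191.77067249072994 [-0.26696137 -0.72221997  1.01177174] [-2.30163228  0.02200222 -0.83081208]
cd_case [([156.0, 213.4], 0.71)]
cd_far_edge [([149.8, 227.8], 0.81)]
riser [([196.7, 249.8], 0.88)]
riser_edge [([165.8, 275.6], 0.7), ([153.1, 216.2], 0.29)]
dvd_case [([178.8, 246.8], 0.91)]
tape_case [([210.6, 289.7], 0.56)]
{'time': 0.7, 'qpos': array([ 1.13698711e+00,  3.42023727e-01,  1.52407925e+00, -3.93542064e-06,
        1.27540253e+00, -1.45968879e-01]), 'qvel': array([ 1.37282300e-03, -4.24923021e-04, -2.94626007e-05,  1.86434306e-03,
       -1.06766856e-03,  3.92038310e-04]), 'joint_efforts': array([-4.26421138e-04, -4.31016183e+01, -2.44454348e+01,  7.18559185e-02,
        4.80742974e-02, -2.90475339e-05]), 'tool_pos': array([0.14901404, 0.50343716, 0.22673544]), 'tool_rot': array([3.14150699e+00, 1.63997379e-05, 2.85375346e+00]), 'contact_force': array([ 0.13110462, -0.16006988,  0.42791334]), 'torque': array([ 0.01662907, -0.03775058, -0.01516403]), 'opening': 0.09202006526462114}
```

View pics/top0.png

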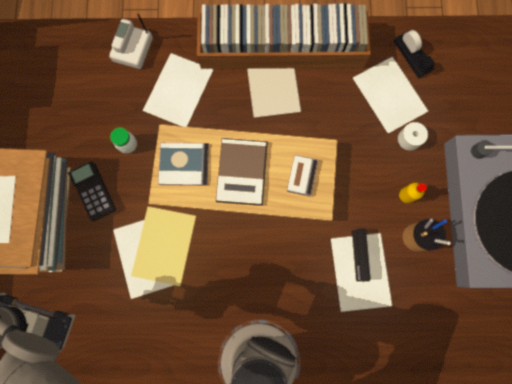

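View pics/side0.png

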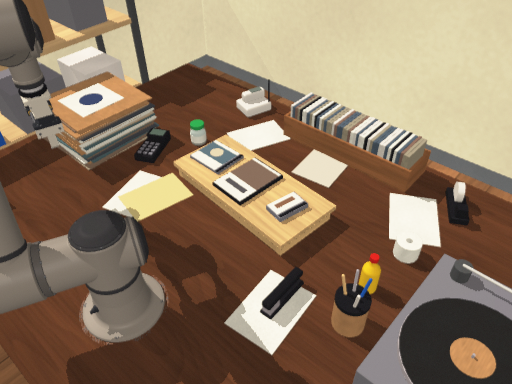

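The CD case is the left one, at about row 164, column 183 in the top view. The DVD case is just to its right and the riser is turned slightly. I'll zoom in for precise edges.

```bash
cat > h.py <<'E'
from cell import *
import cv2, numpy as np
from scipy.spatial.transform import Rotation as Ro
def bp(c,px,z):  # px (row,col) -> world xy at height z
    px=np.atleast_2d(px); R=Ro.from_euler("xyz",c["rotation"]).as_matrix() if np.shape(c["rotation"])==(3,) else c["rotation"]
    d=np.c_[(px[:,1]-c["cx"])/c["fx"],(px[:,0]-c["cy"])/c["fy"],np.ones(len(px))]@R.T
    e=np.array(c["eye"]); return (e+d*((z-e[2])/d[:,2])[:,None])[:,:2]
E
python3 - <<'E'
from h import *
c=read_camera("top"); s=read_camera("side")
I=c["img"][115:227,140:345]; cv2.imwrite("pics/z.png",cv2.resize(I,None,fx=3.9,fy=3.9,interpolation=cv2.INTER_CUBIC))
for l,z in(("cd_case",.06),("cd_far_edge",.06),("riser_edge",.06),("dvd_case",.06)):
    for n,k in(("top",c),("side",s)):
        for d in place_of(n,l)[:1]: print(l,n,bp(k,d["at"],z).round(4))
# riser mask by colour
hsv=cv2.cvtColor(c["img"],cv2.COLOR_BGR2HSV); print(hsv[200,200],hsv[135,220],hsv[180,330],hsv[240,240])
E
```

```text
cd_case top [[0.5621 0.2074]]
cd_case side [[0.5677 0.217 ]]
cd_far_edge top [[0.621  0.2099]]
cd_far_edge side [[ 0.2685 -0.3156]]
riser_edge top [[0.6616 0.0241]]
riser_edge side [[0.663  0.0283]]
dvd_case top [[0.5438 0.0368]]
dvd_case side [[0.5324 0.0373]]
[ 19 139 236] [ 18 147 226] [ 18 144 233] [ 12 175 102]
```

View pics/z.png

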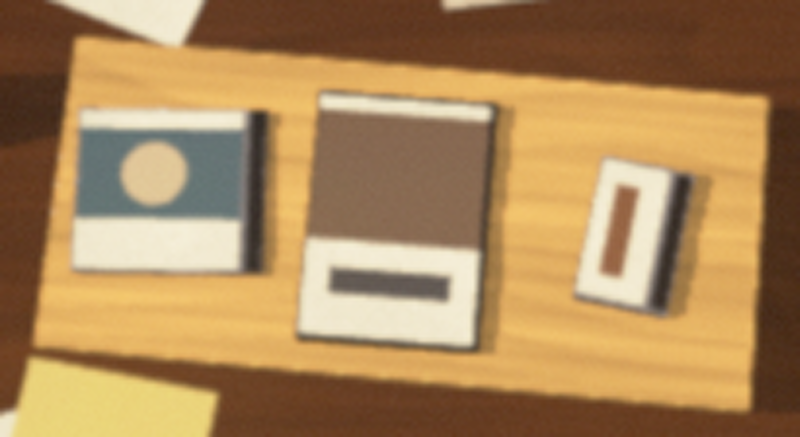

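```bash
cat >> h.py <<'E'
def proj(c,P):
    R=Ro.from_euler("xyz",c["rotation"]).as_matrix(); q=(np.atleast_2d(P)-c["eye"])@R
    return np.c_[q[:,1]/q[:,2]*c["fy"]+c["cy"],q[:,0]/q[:,2]*c["fx"]+c["cx"]]
def edge(c,A,B,z,ch=0,w=9,t=(.08,.92),sgn=0):
    """refine world edge A->B (xy) at height z; sgn=+1: channel rises along +90deg-left normal. returns line pts, fit (p,dir)"""
    A,B=np.array(A,float),np.array(B,float); d=(B-A)/np.linalg.norm(B-A); n=np.array([-d[1],d[0]])
    im=cv2.GaussianBlur(c["img"],(0,0),.7).astype(np.float32)[:,:,ch]; off=np.arange(-w,w+.01,.25)/1000; out=[]
    for k in np.linspace(*t,40):
        P=A+(B-A)*k+off[:,None]*n; px=proj(c,np.c_[P,np.full(len(P),z)]).astype(np.float32)
        g=np.gradient(cv2.remap(im,px[:,1:2].copy(),px[:,:1].copy(),cv2.INTER_LINEAR).ravel()); g=abs(g) if not sgn else np.clip(g*sgn,0,None)
        g=np.where(g>.6*g.max(),g,0); m=abs(off-off[g.argmax()])<.003
        out.append(A+(B-A)*k+n*(g*m*off).sum()/(g*m).sum())
    out=np.array(out); v=cv2.fitLine(out.astype(np.float32),cv2.DIST_HUBER,0,1e-5,1e-6).ravel().astype(float)
    u=v[:2]*np.sign(v[:2]@d); r=(out-v[2:])@np.array([-u[1],u[0]])
    return v[2:],u,np.sqrt(np.median(r**2))
def meet(l1,l2):
    s=np.linalg.solve(np.c_[l1[1],-l2[1]],l2[0]-l1[0]); return l1[0]+s[0]*l1[1]
E
python3 - <<'E'
from h import *
c=read_camera("top")
z=lambda x,y:((y+.5)/3.9-.5+115,(x+.5)/3.9-.5+140)
r=bp(c,[z(75,38),z(768,97),z(752,410),z(33,347)],.06); k=bp(c,[z(80,108),z(268,111),z(262,273),z(72,271)],.07)
dv=bp(c,[z(320,92),z(496,103),z(476,349),z(298,338)],.074)
for nm,q,h in(("riser",r,.06),("cd",k,.07),("dvd",dv,.074)):
    print(nm,q.round(4).tolist())
    for i,s in enumerate(("far","right","near","left")):
        A,B=q[i],q[(i+1)%4]
        for ch in(0,2):
            p,u,e=edge(c,A,B,h,ch); print(s,ch,p.round(4),"ang",round(np.degrees(np.arctan2(u[1],u[0])),2),"rms mm",round(e*1e3,2),"len",round(np.linalg.norm(B-A),3))
E
```

```text
riser [[0.6849, 0.2907], [0.6335, -0.2364], [0.3953, -0.2149], [0.4464, 0.3136]]
far 0 [ 0.6564 -0.0116] ang -95.77 rms mm 0.58 len 0.53
far 2 [0.6617 0.0383] ang -95.72 rms mm 0.51 len 0.53
right 0 [ 0.5195 -0.2258] ang 174.36 rms mm 0.31 len 0.239
right 2 [ 0.5129 -0.2251] ang 174.35 rms mm 0.29 len 0.239
near 0 [0.4193 0.038 ] ang 84.25 rms mm 0.29 len 0.531
near 2 [0.4206 0.0494] ang 84.25 rms mm 0.24 len 0.531
left 0 [0.5708 0.3022] ang -5.81 rms mm 0.43 len 0.24
left 2 [0.5605 0.3032] ang -5.74 rms mm 0.26 len 0.24
cd [[0.6262, 0.2827], [0.6227, 0.1413], [0.4986, 0.1442], [0.5013, 0.2844]]
far 0 [0.6245 0.2102] ang -91.03 rms mm 0.28 len 0.141
far 2 [0.6222 0.2072] ang -89.53 rms mm 0.51 len 0.141
right 0 [0.5565 0.1495] ang -177.74 rms mm 3.02 len 0.124
right 2 [0.5623 0.1429] ang 178.54 rms mm 0.64 len 0.124
near 0 [0.5021 0.2233] ang 88.91 rms mm 0.48 len 0.14
near 2 [0.5024 0.2028] ang 88.34 rms mm 0.3 len 0.14
left 0 [0.5719 0.2859] ang 1.7 rms mm 0.23 len 0.125
left 2 [0.5622 0.283 ] ang -0.28 rms mm 0.51 len 0.125
dvd [[0.636, 0.102], [0.6262, -0.0299], [0.44, -0.0131], [0.4492, 0.1168]]
far 0 [0.628  0.0266] ang -94.86 rms mm 0.2 len 0.132
far 2 [0.6273 0.0335] ang -95.09 rms mm 0.54 len 0.132
right 0 [ 0.5363 -0.0177] ang 175.63 rms mm 0.38 len 0.187
right 2 [ 0.5287 -0.0209] ang 171.71 rms mm 1.44 len 0.187
near 0 [0.4483 0.0611] ang 85.09 rms mm 0.23 len 0.13
near 2 [0.4481 0.0533] ang 85.18 rms mm 0.28 len 0.13
left 0 [0.5387 0.1113] ang -3.83 rms mm 0.6 len 0.187
left 2 [0.547  0.1096] ang -3.23 rms mm 0.69 len 0.187
```

```bash
python3 -m inch '[[[0,0,0,-0.0939],[0,0,0,-0.0939],[-42.5,-31,0,0],[-42.5,-31,0,0],[-42.5,-31,0,0],[-42.5,-31,0,0],[-42.5,-31,0,0],[-42.5,-31,0,0],[-42.5,-31,0,0],[-42.5,-31,0,0]]]' -1; python3 -m inch '[[[0,0,0,0],[0,0,0,0]]]'; cat > rf.py <<'E'
from h import *
# riser frame: far edge mid
s=observe(); p=s["tool_pos"]; y=np.radians(-5.74); ux=np.array([np.cos(y),np.sin(y)]); uy=np.array([-ux[1],ux[0]])
E0=np.array([.6617,.0383])
C=np.array([.5624,.2131])
print("t",s["time"],"tcp",p,"yaw deg",np.degrees(s["tool_rot"]),"F",s["contact_force"],"tcp-C along ux,uy mm",(p[:2]-C)@ux*1e3,(p[:2]-C)@uy*1e3,"from edge",(p[:2]-E0)@ux*1e3)
E
python3 rf.py; python3 -c "
from cell import *
print(grip_point_offset)"
```

```text
time: 2.5
tool_pos: [0.4638, 0.2214, 0.2269]
tool_rot: [3.141, 0.0, 3.041]
contact_force: [0.7, 0.9, 1.2]
opening: 0.0915
time: 2.75
tool_pos: [0.4621, 0.2228, 0.2265]
tool_rot: [3.141, -0.001, 3.041]
contact_force: [0.1, -0.5, -0.2]
opening: 0.0917
t 2.75 tcp [0.46212213 0.22283778 0.22652983] yaw deg [ 1.79991312e+02 -4.78147262e-02  1.74235679e+02] F [ 0.07174171 -0.54841146 -0.17892928] tcp-C along ux,uy mm -100.74899573786807 -0.3402805257215465 from edge -217.03362251674136
0.0188
```

```bash
python3 -m inch '[[[0,0,40,0],[0,0,40,0],[0,0,40,0],[0,0,25,0],[0,0,12,0],[0,0,5,0],[0,0,0,0],[0,0,0,0]]]'; python3 rf.py; python3 - <<'E'
from h import *
for n in("top","side"):
    c=read_camera(n); I=c["img"][115:227,140:345] if n=="top" else c["img"][110:230,150:350]
    cv2.imwrite(f"pics/{n}1.png",cv2.resize(I,None,fx=3.9,fy=3.9,interpolation=cv2.INTER_CUBIC))
E
```

```text
time: 3.75
tool_pos: [0.4631, 0.223, 0.0657]
tool_rot: [3.141, 0.002, 3.042]
contact_force: [-0.6, 0.6, -0.5]
opening: 0.0917
t 3.75 tcp [0.46312259 0.22301215 0.06565893] yaw deg [1.79953226e+02 9.91263396e-02 1.74278130e+02] F [-0.627006    0.56004302 -0.47668752] tcp-C along ux,uy mm -99.77098629844451 -0.06672125217635023 from edge -216.0556130773178
```

View pics/side1.png

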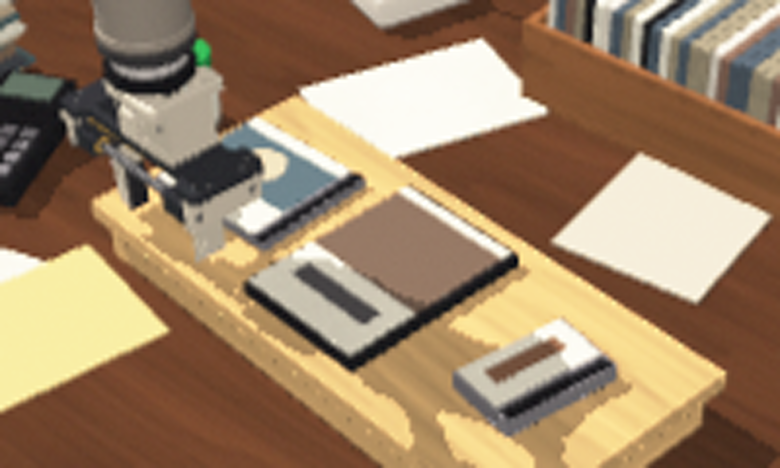

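The fingertips straddle the case's near edge, level over the riser and clear of the DVD case. I'll push most of the way, then measure again.

```bash
python3 -m inch '[[[-10,0,1,0],[-11,0,0,0],[-11,0,0,0],[-11,0,0,0],[-11,0,0,0],[-11,0,0,0],[-11,0,0,0],[-11,0,0,0],[-8,0,0,0],[-5,0,0,0]]]';python3 -m inch '[[[0,0,0,0],[0,0,0,0]]]'; python3 rf.py; cat > m.py <<'E'
from h import *
import sys
c=read_camera("top"); s=read_camera("side"); y=np.radians(-5.74); ux=np.array([np.cos(y),np.sin(y)]); uy=np.array([-ux[1],ux[0]])
E0=np.array([.6617,.0383]); C=np.array([.5624,.2131]); o=float(sys.argv[1])/1e3
lat=(C-E0)@uy
M=E0+ux*o+uy*lat; A,B=M+uy*.070,M-uy*.070   # far top edge of the case
for ch in(0,1,2):
    p,u,e=edge(c,A,B,.07,ch,w=8); print("top ch",ch,"overhang",((p-E0)@ux*1e3).round(2),"skew deg",round(np.degrees(np.arctan2(u[1],u[0]))+95.74,2),"rms",round(e*1e3,2))
    p,u,e=edge(s,A,B,.07,ch,w=8); print("side ch",ch,"overhang",((p-E0)@ux*1e3).round(2),"skew deg",round(np.degrees(np.arctan2(u[1],u[0]))+95.74,2),"rms",round(e*1e3,2))
    q=edge(s,E0-uy*.05,E0-uy*.25,.06,ch); print("  side riser edge",((q[0]-E0)@ux*1e3).round(2),round(np.degrees(np.arctan2(q[1][1],q[1][0]))+95.74,2),round(q[2]*1e3,2))
for n,k in(("top",c),("side",s)):
    for d in place_of(n,"cd_far_edge")[:1]: x=bp(k,d["at"],.06)[0]-E0; print("net",n,x@ux*1e3,x@uy*1e3,d["conf"])
I=c["img"][105:227,140:345]; J=s["img"][105:230,150:355]
cv2.imwrite(f"pics/{sys.argv[2]}.png",cv2.resize(np.vstack([I,J]),None,fx=2.4,fy=2.4,interpolation=cv2.INTER_CUBIC))
E
python3 m.py 19 p2
```

```text
time: 5.1
tool_pos: [0.5624, 0.2127, 0.0637]
tool_rot: [3.142, -0.0, 3.041]
contact_force: [-1.4, 0.2, 0.7]
opening: 0.0917
time: 5.35
tool_pos: [0.562, 0.2128, 0.0638]
tool_rot: [3.142, 0.0, 3.042]
contact_force: [-0.1, 0.0, -0.4]
opening: 0.0917
t 5.35 tcp [0.56195174 0.21278944 0.06375665] yaw deg [1.79996634e+02 7.69435212e-03 1.74278767e+02] F [-0.08542315  0.00886587 -0.42356086] tcp-C along ux,uy mm -0.4149540249705391 -0.35383864560983985 from edge -116.69958080384383
top ch 0 overhang 19.23 skew deg 1.48 rms 2.01
side ch 0 overhang 11.92 skew deg -0.42 rms 0.31
  side riser edge -0.42 0.05 0.4
top ch 1 overhang 20.07 skew deg 0.47 rms 1.62
side ch 1 overhang 11.91 skew deg -0.38 rms 0.27
  side riser edge -0.29 -0.0 0.45
top ch 2 overhang 20.34 skew deg -0.58 rms 1.33
side ch 2 overhang 11.92 skew deg -0.35 rms 0.32
  side riser edge -0.19 -0.11 0.39
net top 11.246226051565651 164.0284611136586 0.61
net side 18.90465668248548 173.87045460157142 0.84
```

View pics/p2.png

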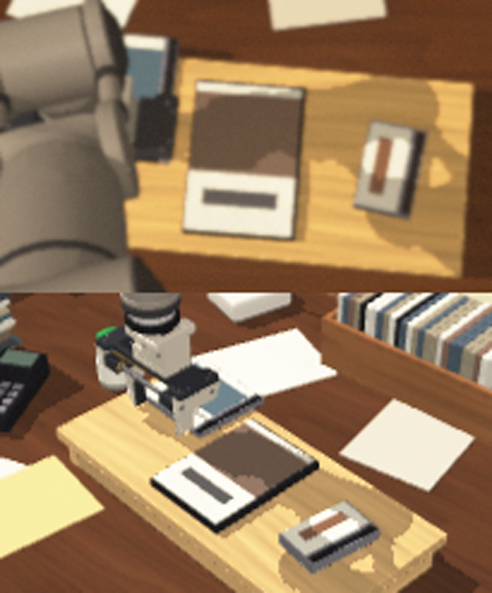

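The top view is mostly blocked by the arm. The case follows the fingers and is straight in the side view. I'll check the edge profile in the side picture.

```bash
python3 - <<'E'
from h import *
y=np.radians(-5.74); ux=np.array([np.cos(y),np.sin(y)]); uy=np.array([-ux[1],ux[0]])
E0=np.array([.6617,.0383]); lat=(np.array([.5624,.2131])-E0)@uy
for n,ls in(("side",np.linspace(-.055,.04,30)),("top",np.linspace(-.055,-.025,10))):
    c=read_camera(n); im=c["img"].astype(np.float32)
    for o in np.arange(-10,36,2):
        P=np.array([np.r_[E0+ux*o/1e3+uy*(lat+l),.07] for l in ls]); px=proj(c,P).astype(np.float32)
        print(n,o,np.array([cv2.remap(im,px[:,1:2].copy(),px[:,:1].copy(),1).reshape(-1,3).mean(0)]).round())
E
```

```text
side -10 [[109. 105.  96.]]
side -8 [[109. 106.  96.]]
side -6 [[110. 107.  97.]]
side -4 [[109. 106.  95.]]
side -2 [[109. 104.  93.]]
side 0 [[112. 108.  97.]]
side 2 [[123. 122. 113.]]
side 4 [[141. 143. 138.]]
side 6 [[162. 168. 166.]]
side 8 [[184. 191. 192.]]
side 10 [[204. 211. 213.]]
side 12 [[219. 227. 229.]]
side 14 [[230. 238. 240.]]
side 16 [[236. 244. 246.]]
side 18 [[236. 245. 247.]]
side 20 [[236. 245. 248.]]
side 22 [[238. 247. 249.]]
side 24 [[241. 249. 251.]]
side 26 [[244. 251. 252.]]
side 28 [[245. 252. 253.]]
side 30 [[245. 252. 253.]]
side 32 [[245. 252. 253.]]
side 34 [[245. 252. 253.]]
top -10 [[121. 119. 102.]]
top -8 [[121. 119. 103.]]
top -6 [[122. 119. 103.]]
top -4 [[121. 119. 103.]]
top -2 [[121. 119. 103.]]
top 0 [[125. 124. 110.]]
top 2 [[136. 141. 132.]]
top 4 [[159. 173. 172.]]
top 6 [[187. 209. 213.]]
top 8 [[207. 229. 236.]]
top 10 [[215. 236. 243.]]
top 12 [[217. 238. 245.]]
top 14 [[216. 236. 244.]]
top 16 [[205. 229. 237.]]
top 18 [[178. 203. 216.]]
top 20 [[137. 160. 178.]]
top 22 [[ 94. 114. 139.]]
top 24 [[ 60.  81. 114.]]
top 26 [[ 42.  65. 105.]]
top 28 [[ 35.  61. 103.]]
top 30 [[ 34.  61. 103.]]
top 32 [[ 35.  61. 103.]]
top 34 [[ 34.  60. 102.]]
```

Far edge at the visible corner is at about 20.5 mm overhang. I'll push about 17 mm more, then back off and look without the arm in the way.

```bash
python3 -m inch '[[[-3,0,0,0],[-4,0,0,0],[-4,0,0,0],[-3,0,0,0],[-2,0,0,0],[-1,0,0,0],[0,0,0,0],[0,0,0,0]]]'; python3 rf.py; python3 -m inch '[[[10,0,0,0],[25,0,0,0],[25,0,0,0],[0,0,-50,0],[0,0,-50,0],[50,40,0,0],[50,40,0,0],[50,40,0,0],[50,40,0,0],[0,0,0,0]]]'; python3 m.py 37 p3
```

```text
time: 6.65
tool_pos: [0.5791, 0.211, 0.0637]
tool_rot: [3.141, 0.0, 3.042]
contact_force: [-0.9, 0.9, 0.8]
opening: 0.092
t 6.65 tcp [0.57910418 0.21102745 0.06372894] yaw deg [1.79993998e+02 2.38055891e-02 1.74269508e+02] F [-0.91919934  0.86417861  0.75892161] tcp-C along ux,uy mm 16.82771188837027 -0.3914960958841634 from edge -99.45691489050304
time: 7.9
tool_pos: [0.3369, 0.3941, 0.1638]
tool_rot: [3.141, -0.001, 3.048]
contact_force: [0.8, -1.3, 0.2]
opening: 0.092
top ch 0 overhang 37.43 skew deg -1.2 rms 1.74
side ch 0 overhang 29.63 skew deg -0.14 rms 0.35
  side riser edge -0.43 0.0 0.33
top ch 1 overhang 34.97 skew deg 2.98 rms 0.51
side ch 1 overhang 29.6 skew deg -0.12 rms 0.28
  side riser edge -0.38 -0.01 0.35
top ch 2 overhang 34.82 skew deg 1.95 rms 0.92
side ch 2 overhang 29.68 skew deg -0.23 rms 0.27
  side riser edge -0.13 -0.04 0.31
net top 30.4030184527256 164.2532454769159 0.94
net side 30.19854912278214 153.59986481658507 0.55
```

View pics/p3.png

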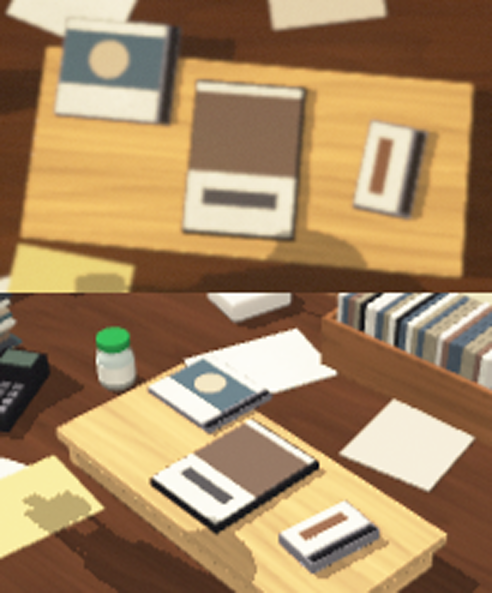

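The case now overhangs, parallel with the edge and with the other cases untouched. I'll measure it with its near edge and the far edge's right part, where the background is dark wood.

```bash
cat > m2.py <<'E'
from h import *
import sys
y=np.radians(-5.74); ux=np.array([np.cos(y),np.sin(y)]); uy=np.array([-ux[1],ux[0]])
E0=np.array([.6617,.0383]); lat=(np.array([.5624,.2131])-E0)@uy; o=float(sys.argv[1])/1e3
f=lambda c,x,t,ch,z=.07,w=7: edge(c,E0+ux*x+uy*(lat+.07),E0+ux*x+uy*(lat-.07),z,ch,w,t)
for n in("top","side"):
    c=read_camera(n)
    for nm,x,t in(("far",o,(.5,.8)),("far white/blue",o-.0148,(.1,.8)),("near white/blue",o-.085,(.1,.8)),("near",o-.125,(.1,.85))):
        for ch in(0,2):
            p,u,e=f(c,x,t,ch); print(n,nm,ch,"x",((p-E0)@ux*1e3).round(2),"skew",round(np.degrees(np.arctan2(u[1],u[0]))+95.74,2),"rms",round(e*1e3,2))
    p,u,e=edge(c,E0-uy*.0,E0-uy*.25,.06,2); print(n,"riser far",((p-E0)@ux*1e3).round(2),round(np.degrees(np.arctan2(u[1],u[0]))+95.74,2))
E
python3 m2.py 37; python3 rf.py
```

```text
top far 0 x 36.06 skew 2.86 rms 0.72
top far 2 x 35.9 skew 3.43 rms 0.17
top far white/blue 0 x 21.02 skew 0.04 rms 0.29
top far white/blue 2 x 20.55 skew -0.22 rms 0.22
top near white/blue 0 x -48.44 skew 0.02 rms 0.25
top near white/blue 2 x -47.64 skew 0.15 rms 0.16
top near 0 x -86.97 skew -0.22 rms 0.21
top near 2 x -85.46 skew -0.17 rms 0.32
top riser far -0.18 0.16
side far 0 x 37.23 skew 6.24 rms 3.93
side far 2 x 30.54 skew -0.33 rms 0.33
side far white/blue 0 x 21.15 skew -0.52 rms 0.43
side far white/blue 2 x 20.56 skew -0.36 rms 0.44
side near white/blue 0 x -47.83 skew -0.59 rms 0.55
side near white/blue 2 x -47.26 skew 0.06 rms 0.44
side near 0 x -87.42 skew -0.17 rms 0.4
side near 2 x -86.95 skew -0.01 rms 0.42
side riser far -0.41 0.26
t 8.2 tcp [0.34168857 0.39092413 0.16368646] yaw deg [-1.79997606e+02  1.06449148e-02  1.74140599e+02] F [-0.45090246  0.48507892  0.28141767] tcp-C along ux,uy mm -237.38975206628623 154.85819228681117 from edge -353.67437884515954
```

```bash
python3 - <<'E'
from h import *
for n in("top","side"):
    c=read_camera(n); now=c["img"]; c["img"]=cv2.imread(f"pics/{n}0.png")
    y=np.radians(-1.1); ux=np.array([np.cos(y),np.sin(y)]); uy=np.array([-ux[1],ux[0]]); C=np.array([.5624,.2131])
    for nm,x in(("far",.0625),("wb far",.0475),("wb near",-.0215),("near",-.0625)):
        for ch in(0,2):
            p,u,e=edge(c,C+ux*x+uy*.07,C+ux*x-uy*.07,.07,ch,7,(.1,.8)); print(n,nm,ch,((p-C)@ux*1e3).round(2),round(np.degrees(np.arctan2(u[1],u[0]))+91.1,2),round(e*1e3,2))
E
```

```text
top far 0 62.18 -0.17 0.28
top far 2 59.48 0.55 0.03
top wb far 0 47.2 -0.13 0.2
top wb far 2 46.86 0.12 0.12
top wb near 0 -22.15 -0.02 0.15
top wb near 2 -21.56 -0.12 0.15
top near 0 -60.83 -0.58 0.49
top near 2 -59.78 0.48 0.08
side far 0 62.41 0.1 0.46
side far 2 59.3 -1.17 2.53
side wb far 0 47.61 0.01 0.48
side wb far 2 47.27 -0.43 0.6
side wb near 0 -21.44 0.27 0.59
side wb near 2 -21.25 0.06 0.58
side near 0 -60.84 -0.23 0.48
side near 2 -61.35 -2.77 1.17
```

Straight to about 0.2°, but overhang is about 36.7 mm, so it needs about 3.3 mm more. I'll return and nudge gently.

```bash
python3 -m inch '[[[-46,-39,0,0],[-46,-39,0,0],[-46,-39,0,0],[-46,-38,0,0],[0,0,40,0],[0,0,35,0],[0,0,20,0],[0,0,5,0],[0,0,0,0],[0,0,0,0]]]'; python3 rf.py
```

```text
time: 9.55
tool_pos: [0.5089, 0.2194, 0.0648]
tool_rot: [3.141, 0.002, 3.041]
contact_force: [1.0, -0.5, -0.3]
opening: 0.0918
t 9.55 tcp [0.5089251  0.2194266  0.06475456] yaw deg [1.79957156e+02 1.02457566e-01 1.74264457e+02] F [ 0.96059277 -0.49841943 -0.25833316] tcp-C along ux,uy mm -53.8395234283941 0.946619037441518 from edge -170.1241502072674
```

Need 74 mm to reach −96.2; the last 5 mm slow.

```bash
python3 -m inch '[[[-22,-1,0.5,0],[-22,0,0,0],[-15,0,0,0],[-8,0,0,0],[-1,0,0,0],[-1,0,0,0],[-1,0,0,0],[0,0,0,0],[0,0,0,0]]]'; python3 rf.py;python3 -m inch '[[[-1,0,0,0],[-1,0,0,0],[-1,0,0,0],[-1,0,0,0],[0,0,0,0],[0,0,0,0]]]'; python3 rf.py
```

```text
time: 10.68
tool_pos: [0.5777, 0.2114, 0.0632]
tool_rot: [3.142, -0.0, 3.042]
contact_force: [-0.2, 0.2, 0.4]
opening: 0.0917
t 10.675 tcp [0.57765493 0.21140061 0.06324543] yaw deg [ 1.79995768e+02 -2.88860592e-03  1.74273429e+02] F [-0.19588255  0.23402728  0.4040255 ] tcp-C along ux,uy mm 15.348400082244256 -0.16515403304624937 from edge -100.93622669662905
time: 11.42
tool_pos: [0.5819, 0.2109, 0.0632]
tool_rot: [3.141, 0.0, 3.042]
contact_force: [-1.0, -0.3, 0.1]
opening: 0.0919
t 11.425 tcp [0.58185823 0.2109282  0.06321838] yaw deg [1.79994404e+02 1.42831595e-02 1.74272049e+02] F [-1.0126702  -0.29723358  0.05024253] tcp-C along ux,uy mm 19.577878973762292 -0.2148089714922046 from edge -96.70674780511102
```

```bash
python3 -m inch '[[[10,0,0,0],[25,0,0,0],[25,0,0,0],[0,0,-50,0],[0,0,-50,0],[50,40,0,0],[50,40,0,0],[50,40,0,0],[50,40,0,0],[0,0,0,0]]]'; python3 m2.py 39.5
```

```text
time: 12.68
tool_pos: [0.3398, 0.394, 0.1633]
tool_rot: [3.141, -0.001, 3.048]
contact_force: [1.1, -0.5, 0.3]
opening: 0.0916
top far 0 x 38.75 skew 3.86 rms 0.15
top far 2 x 38.59 skew 4.4 rms 0.23
top far white/blue 0 x 23.85 skew -0.1 rms 0.34
top far white/blue 2 x 23.4 skew 0.16 rms 0.33
top near white/blue 0 x -45.61 skew -0.04 rms 0.29
top near white/blue 2 x -44.71 skew 0.15 rms 0.3
top near 0 x -84.5 skew 0.11 rms 0.31
top near 2 x -82.71 skew -0.17 rms 0.3
top riser far -0.04 0.01
side far 0 x 33.83 skew -2.28 rms 1.06
side far 2 x 33.18 skew -0.63 rms 0.27
side far white/blue 0 x 24.15 skew -0.07 rms 0.57
side far white/blue 2 x 23.24 skew -0.3 rms 0.57
side near white/blue 0 x -44.59 skew 0.53 rms 0.49
side near white/blue 2 x -44.2 skew 0.03 rms 0.43
side near 0 x -84.76 skew -0.22 rms 0.41
side near 2 x -84.13 skew -0.08 rms 0.34
side riser far -0.39 0.27
```

```bash
python3 - <<'E'
from h import *
for n in("top","side"):
    c=read_camera(n); d=cv2.absdiff(c["img"],cv2.imread(f"pics/{n}0.png"))
    cv2.imwrite(f"pics/{n}9.png",c["img"])
    for l in("dvd_case","tape_case","card_reader","stapler","glue","till_roll","pepper_jar","pen_pot"):
        print(n,l,[d["at"] for d in place_of(n,l)[:1]])
a=cv2.imread("pics/top9.png")[95:227,140:345]; b=cv2.imread("pics/top0.png")[95:227,140:345]
cv2.imwrite("pics/f.png",cv2.resize(np.vstack([a,b]),None,fx=2.2,fy=2.2,interpolation=cv2.INTER_CUBIC))
print(observe()["contact_force"])
E
```

```text
top dvd_case [[169.7, 243.2]]
top tape_case []
top card_reader [[193.8, 96.7]]
top stapler [[253.4, 359.6]]
top glue [[191.9, 404.5]]
top till_roll [[142.0, 413.2]]
top pepper_jar [[191.8, 95.8]]
top pen_pot [[235.5, 412.3]]
side dvd_case [[178.7, 243.1]]
side tape_case [[204.4, 286.6]]
side card_reader [[179.2, 244.2]]
side stapler [[139.4, 199.5]]
side glue [[288.0, 367.0]]
side till_roll []
side pepper_jar [[140.3, 200.9]]
side pen_pot [[252.1, 406.1]]
[-0.0513694  -0.33345309 -0.91649078]
```

View pics/f.png

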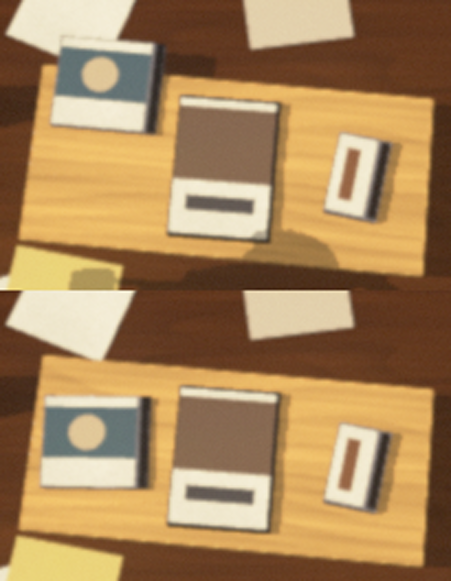

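The case now sticks out parallel to the riser's edge. The DVD and tape cases look the same as in the first picture, and the arm is clear of everything, so I'm handing in.

```bash
python3 -c "
from cell import *
hand_in(); print(observe()['time'])"
```

```text
the job is handed in; nothing more can be done
the job is handed in; nothing more can be done
```

I pushed the CD case (the left one of the three) with both open fingertips along the riser, in a long push and two shorter ones. I then backed the arm away and handed in, about 13 s into the 35 s allowed. The hand-in reported no verdict.

- **Overhang:** about 39.6 mm, give or take about 1 mm. It comes from the cover's printed lines and the near edge, seen in both cameras and compared with the first pictures.
- **Straightness:** most edge and print lines came out within about 0.3° of the riser's edge; the worst of these, one side-camera line, was 0.5°.
- **Checks that disagreed:** direct fits of the case's far edge were poor. The top camera gave 38.6–38.8 mm but a skew of about 4°, and the side camera gave about 33–34 mm. I discounted these because a white sheet of paper lies right behind that edge.
- **Other objects:** the DVD and tape cases look the same in the before and after pictures. I didn't compare the counter items closely. In the last check the detector missed the tape case in the top view and the till roll in the side view, and gave clearly wrong spots for a few others. The arm never went near the counter items, and the end-of-move wrist force readings stayed under about 2 N.

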